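# Top rack bar off the pile, into the drawer

## Task

Three spare bars of the clothes rack lie in a pile: two side by side, laid out ready for screwing, and one across them. Lift the top bar off without shifting the two beneath, and lay it down flat, not dropped, in the open drawer of the wooden crate; leave it there.

Things in the scene. Friction and masses are not known exactly. Their poses are not given: they have to be found in the camera images.
- top_bar: The bar on top of the pile, across the two others, roughly square to them: rectangular aluminium tube, 160 x 24 x 16 mm high, black end caps, 70 g. Origin: centre of its underside, at the start 16 mm above the bench; x along its length, z up. Its middle is free: the bars beneath cross it about 50 mm either side of centre, 70 mm clear between them. (A like bar lying alone is not in the pile.)
- under_bar_a: One of the two bars beneath, flat on the bench, same make and size as the top bar. Origin: centre of its underside; x along its length, z up.
- under_bar_b: The other bar beneath, nearly parallel to the first and 100 mm from it, same make and size. Origin: centre of its underside; x along its length, z up.
- drawer_spot (a point): Point on the inner floor of the crate's drawer (pulled out towards the robot, stiff), midway between its side walls, 77 mm behind the front wall's inner face; x into the crate, y along the front, z up. Drawer 234 mm wide inside; walls 8 mm thick, 50 mm high above the floor. The crate's front face, 150 mm above the bench, is 85 to 125 mm behind; tumblers stand on top.
Mind the look-alikes: they are no part of the job. Leave any green or red look-alike of the top_bar alone.

How it is judged:
By the outcome, as a careful person would: the job done as asked, in the order asked, and still so for the second after the job is handed in, with the robot touching nothing.
It also fails if it takes over 40 s, if anything falls off the work surface, if the arm or the gripper's body presses on something with over 40 N, if the wrist force passes 120 N, or if a joint passes its speed limit or range.

## Robot

A 6-joint arm with a two-finger parallel gripper is mounted at the origin on the work surface. World frame = base frame: x ahead of the robot, y to its left, z up, the work surface at z = 0. Lengths are in m, angles in rad, forces in N, time in s.
With the tool pointing down it reaches from about 0.3 to 0.775 m from the base axis. Payload 14.6 kg.
Tool frame: the origin (TCP) lies at the very end of the fingers, on their centre line; the grasp point (between the pads) lies 19 mm behind it; z points along the fingers, y is the direction in which the jaws open and shut (so a half turn about z gives the same grasp; the last joint's range is limited). The gripper opens to 94 mm and grips with 3 to 60 N. Pads are 16 mm wide; open, the fingers measure 119 mm over their backs; the gripper's body (75 mm by 177 mm) begins 78 mm behind the grasp point.
Start: joints at [1.264, 0.3, 1.521, -0, 1.321, -0.067], TCP at [0.131, 0.534, 0.205] pointing down, gripper open.
Joint ranges: [-3.03, 3.03], [-0.79, 2.21], [0.23, 2.52], [-1.04, 4.18], [0, 3.07], [-2.55, 2.55]. Speed limits (rad/s): [2.22, 2.22, 2.57, 3.14, 3.14, 3.14].

## Interface

Orientations are given as a rotation vector (axis times angle).
In Python, from bench import r gives the robot as it stands. The module is installed in compiled form; this text tells all that it offers.
- The arm moves only by the tool send_rows, never from a script. Its argument "commands" is a list of rows, each a list of 3 entries, a list of its own where there are three numbers: the shift along the tool's x, y, z in m, then the turn, a rotation vector about the tool's x, y, z in units of 6 degrees (1.0 is 6 degrees), then the opening, from 0 (shut) to 1 (fully open). A call has 1 to 8 rows; each row is the pose to reach, as a shift and turn from the pose measured when the call began, along the tool's axes at that moment; what a row does not reach only later rows make up. A row lasts 1/12 s, in which the tool goes at most 41.7 mm and 7.16 degrees, less where a joint would pass 70% of its speed; a pose out of reach is approached as far as the arm can. A call with a gripper value outside its range is refused whole. The fingers move at their own pace and stop on an object; "newtons" is the grip in N (left out, the last holds). Time passes only in rows, so rows that repeat a pose let the fingers close. It gives the time, the measured TCP pose, the force and the opening at its end, in the units of the state.
- r.get_state(): the state, without advancing time (a new reading comes with each control period).
- r.capture(name): name is "scene" or "top" or "wrist"; returns a dict with "img" (400x640x3 uint8, blue, green, red), "z_map" (400x640 float32, m along the optical axis (not along the pixel's ray), 0 where there is no reading), "intrinsics" (3x3 intrinsics, pixels), "R" (3x3) and "t" (3): a world point X has camera coordinates R X + t. Camera axes: x right, y down, z forward; pixel columns grow to the right and rows downward; lengths in m; the calibration is good to about 2 mm. A picture is of the moment at which its call begins.
- r.finish_job(): hands the job in, once; it reports no verdict.
Trained networks look in the newest picture that a camera, given by its name, has taken for a name from the list of things; names that differ only in an ending like _2 or _b are one class to them, and where a whole thing is asked for, a point or a joint stands for the part that bears it (a point fixed in the world has none). Each returns a list of dicts, best first, with "conf" (0 to 1); they miss things now and then, are a little off and sometimes report something else, mostly with a low value. They report only what shows in the picture. A call takes as long as a camera call. They do not tell look-alikes from the thing itself.
- r.spot_in(camera, name): "extent" ([left, top, right, bottom] in pixels, round what is visible of it).
- r.masks_of(camera, name): "pixels" (400x640 bool, what is visible of it) and "extent" ([left, top, right, bottom] in pixels, round what is visible of it).
- r.mark_of(camera, name): "uv" ([column, row] in pixels: a listed point, or the origin of a listed thing).
The state is a dict: "time": time; "joints": joint angles; "joint_vel": joint speeds; "effort": joint torques, N m; "ee_pos": TCP position; "tool_rot": TCP orientation; "contact_force": force on the tool from outside, world axes, zero at the start; "wrist_torque": the same for the moment, N m; "grip_width": finger opening in m.
Only numpy, scipy, OpenCV 4.12 (cv2) and the standard library are available. Lean on these libraries where they do the work, as an engineer would, in place of code of your own. Each camera call takes 0.05 s, during which the arm holds its last target.

## Working session

There is one attempt and no reset: what is moved stays moved. The work goes in short steps, Python scripts to look and compute and a tool call to move; the robot and the scene stay as the last step left them, time stands still between calls to the robot, and variables do not carry over. Pictures are saved under pics/ and viewed, and the job is handed in when it is done.

Besides the shell and the picture viewer there is one more tool, called after "Emit:" as name(argument=value, ...), one argument or row to a line, values as JSON. send_rows: Moves the arm, as the interface text tells. Its arguments: {"type":"object","properties":{"commands":{"type":"array","items":{"type":"array"}},"newtons":{"type":"number"}},"required":["commands"]}

```bash
mkdir -p pics
cat > h.py <<'E'
import numpy as np, cv2
from bench import r
def w(c,uv,z=None):
    K,R,t=c["intrinsics"],np.array(c["R"]),np.array(c["t"])
    u,v=uv
    d=np.linalg.inv(K)@np.array([u,v,1.])
    if z is None:
        return R.T@(d*c["z_map"][int(round(v)),int(round(u))]-t)
    o=-R.T@t; dd=R.T@d
    return o+dd*(z-o[2])/dd[2]
def cloud(c):
    K,R,t=c["intrinsics"],np.array(c["R"]),np.array(c["t"])
    v,u=np.mgrid[0:400,0:640]; z=c["z_map"]
    P=np.stack([u,v,np.ones_like(u)],-1)@np.linalg.inv(K).T*z[...,None]
    P=(P-t)@R; P[z==0]=np.nan
    return P
E
python3 - <<'E'
from h import *
for n in["scene","top"]:
    c=r.capture(n); cv2.imwrite(f"pics/{n}0.png",c["img"])
    for k in["top_bar","under_bar_a","drawer_spot"]:
        print(n,k,[(np.round(m["extent"]),round(m["conf"],2)) for m in r.spot_in(n,k)],[(np.round(m["uv"]),round(m["conf"],2), w(c,m["uv"]).round(3)) for m in r.mark_of(n,k)])
s=r.get_state();print(s)
E
```

```text
scene top_bar [(array([234., 249., 245., 302.]), 0.91), (array([141., 173., 195., 190.]), 0.87), (array([128., 221., 185., 252.]), 0.8), (array([231., 177., 266., 223.]), 0.63), (array([216., 196., 259., 231.]), 0.59), (array([245., 139., 294., 153.]), 0.57)] [(array([249., 199.]), 0.93, array([ 0.524, -0.304,  0.032])), (array([241., 278.]), 0.92, array([ 0.768, -0.365,  0.019])), (array([168., 186.]), 0.77, array([ 0.391, -0.527,  0.008])), (array([155., 238.]), 0.73, array([ 0.586, -0.571,  0.018])), (array([268., 149.]), 0.56, array([ 0.309, -0.21 ,  0.009]))]
scene under_bar_a [(array([211., 197., 263., 230.]), 0.72), (array([241., 176., 288., 205.]), 0.59)] [(array([237., 211.]), 0.92, array([ 0.563, -0.342,  0.035])), (array([262., 193.]), 0.58, array([ 0.5  , -0.263,  0.02 ]))]
scene drawer_spot [(array([297., 157., 397., 206.]), 0.58)] [(array([347., 197.]), 0.92, array([ 0.579, -0.027,  0.025]))]
top top_bar [(array([324., 285., 379., 296.]), 0.88), (array([438., 177., 482., 214.]), 0.88), (array([357., 196., 395., 237.]), 0.76), (array([389., 120., 400., 166.]), 0.6), (arr
[... 657 characters left out ...]
, array([ 0.569, -0.01 ,  0.024]))]
{'time': 0.7, 'joints': array([ 1.26438572e+00,  2.99864563e-01,  1.52101395e+00, -2.27162569e-05,
        1.32065853e+00, -6.66156808e-02]), 'joint_vel': array([ 0.00021905,  0.0008472 ,  0.00056042,  0.00047036,  0.00042327,
       -0.00096662]), 'effort': array([-1.08276148e-03, -5.31576777e+01, -3.52873743e+01,  7.08601344e-02,
        2.12679879e-02, -2.11027219e-05]), 'ee_pos': array([0.13064261, 0.53425442, 0.20545912]), 'tool_rot': array([3.75754586e-01, 3.11900821e+00, 7.94316878e-05]), 'contact_force': array([-0.11817247,  0.1054313 ,  0.24556099]), 'wrist_torque': array([ 0.01438521,  0.03098861, -0.00767809]), 'grip_width': 0.09428997629285808}
```

Run:
```python
import cv2
a=cv2.imread("pics/top0.png");cv2.imwrite("pics/top0c.png",cv2.resize(a[150:270,230:430],None,fx=4,fy=4,interpolation=2))
```

```text
(no output)
```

View pics/scene0.png

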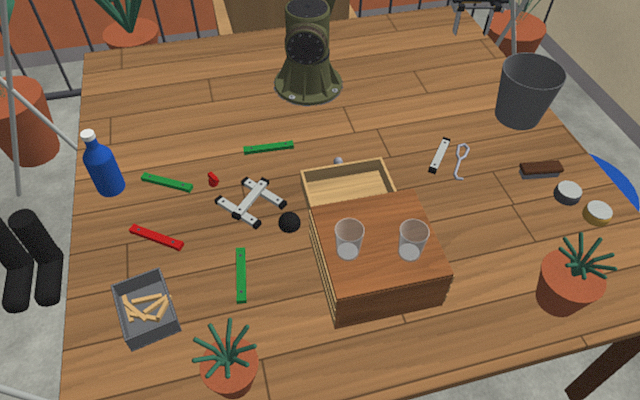

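View pics/top0.png

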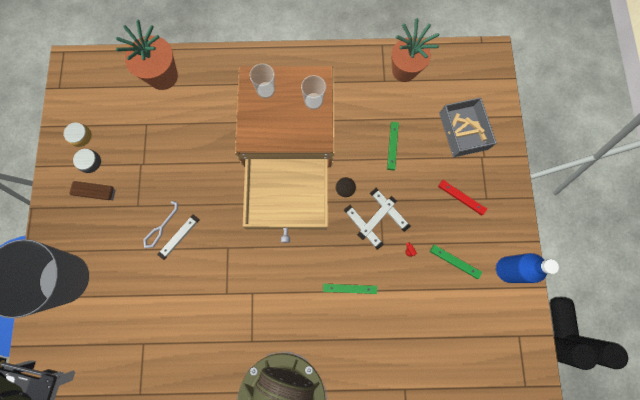

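```bash
sleep 0
```

```text
(no output)
```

View pics/top0c.png

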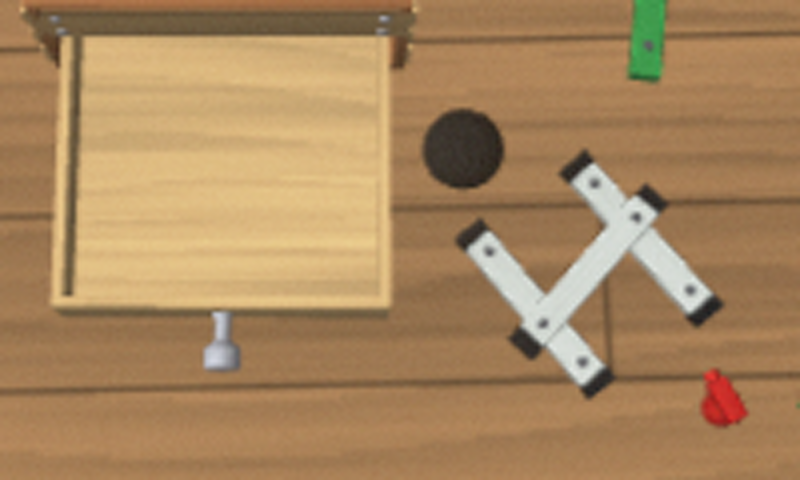

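The pile is at (377,217) in the top view. Its top bar is the light bar running (361,234)→(393,199) over the other two. The lone grey bar at (179,236), the green bars and the red bar are look-alikes. The enlarged crop confirms which is on top. The drawer is at (245–327, 158–227), and its handle points at the robot. Next I'll measure these accurately.

Run:
```python
from h import *
c=r.capture("top");P=cloud(c);g=c["img"].astype(int)
# top bar: bright/low saturation & black at height
box=np.zeros((400,640),bool);box[185:250,340:412]=1
m=box&(P[...,2]>0.026)&(P[...,2]<0.045)
n,l,st,ce=cv2.connectedComponentsWithStats(m.astype(np.uint8))
print(st,ce)
k=1+np.argmax(st[1:,4]);
def rect(mm,z):
    v,u=np.nonzero(mm)
    X=np.array([w(c,(a,b),z)[:2] for a,b in zip(u,v)],np.float32)
    return cv2.minAreaRect(X*1000)
print("top",rect(l==k,0.032),np.nanmedian(P[...,2][l==k]))
m2=box&(P[...,2]>0.009)&(P[...,2]<0.024)
n,l2,st,ce=cv2.connectedComponentsWithStats(m2.astype(np.uint8));print(st)
# drawer heights
for v in range(150,242,6): print(v,[(P[v,u]*1000).round().tolist() for u in (250,285,322)])
print("row190",[(u,(P[190,u]*1000).round().tolist()) for u in list(range(238,254,2))+list(range(316,358,3))])
print("spot",w(c,r.mark_of("top","drawer_spot")[0]["uv"],0.02))
print("tumblers",[w(c,p) for p in((262,72),(314,85),(285,150))],w(c,(345,187)))
```

```text
[[     0      0    640    400 255444]
 [   340    185     15     10    112]
 [   357    196     40     43    409]
 [   406    242      6      8     35]] [[319.38454612 199.47031835]
 [346.29464286 188.58035714]
 [376.65281174 217.07579462]
 [408.51428571 245.68571429]]
top ((513.6235961914062, -294.12457275390625), (24.3125057220459, 161.40301513671875), 46.75306701660156) 0.03215529085563237
[[     0      0    640    400 255254]
 [   340    185     16     12     43]
 [   370    188     17     17    137]
 [   344    205     22     25    206]
 [   388    206     22     25    209]
 [   367    230     17     20    146]
 [   357    235      1      1      1]
 [   361    238      2      2      2]
 [   406    249      2      1      2]]
150 [[695.0, 76.0, 151.0], [693.0, -24.0, 149.0], [690.0, -129.0, 150.0]]
156 [[692.0, 83.0, 105.0], [687.0, -21.0, 114.0], [686.0, -130.0, 110.0]]
162 [[700.0, 96.0, 24.0], [699.0, -15.0, 20.0], [696.0, -132.0, 20.0]]
168 [[682.0, 97.0, 18.0], [678.0, -14.0, 22.0], [674.0, -131.0, 29.0]]
174 [[661.0, 96.0, 22.0], [659.0, -14.0, 20.0], [656.0, -131.0, 21.0]]

[... 965 characters left out ...]
 [610.0, 96.0, 19.0]), (252, [609.0, 89.0, 21.0]), (316, [604.0, -111.0, 22.0]), (319, [605.0, -120.0, 20.0]), (322, [604.0, -130.0, 23.0]), (325, [592.0, -137.0, 70.0]), (328, [609.0, -149.0, 1.0]), (331, [609.0, -159.0, -1.0]), (334, [609.0, -169.0, -2.0]), (337, [604.0, -177.0, 18.0]), (340, [601.0, -185.0, 30.0]), (343, [599.0, -194.0, 35.0]), (346, [598.0, -203.0, 39.0]), (349, [600.0, -213.0, 32.0]), (352, [601.0, -223.0, 25.0]), (355, [607.0, -235.0, 0.0])]
spot [ 0.5689402  -0.01643001  0.02      ]
tumblers [array([0.90856578, 0.03637436, 0.20232888]), array([ 0.86784527, -0.11029892,  0.19658161]), array([ 0.69308519, -0.02366462,  0.14916905])] [ 0.60783825 -0.20039456  0.03912399]
```

```bash
cat >> h.py <<'E'
from scipy.spatial.transform import Rotation as Ro
def goto(x,y,z,ydeg):
    s=r.get_state();R0=Ro.from_rotvec(s["tool_rot"]);a=np.radians(ydeg)
    yy=np.array([np.cos(a),np.sin(a),0]);zz=np.array([0,0,-1.]);Rt=np.stack([np.cross(yy,zz),yy,zz],1)
    print("t",round(s["time"],2),"pos",s["ee_pos"].round(4),"F",s["contact_force"].round(1),"w",round(s["grip_width"],4))
    print("shift",R0.inv().apply(np.array([x,y,z])-s["ee_pos"]).round(4),"turn",((R0.inv()*Ro.from_matrix(Rt)).as_rotvec(degrees=True)/6).round(2))
E
python3 -c "
from h import *
goto(.514,-.294,.20,46.75)"
```

```text
t 0.8 pos [0.1306 0.5343 0.2055] F [ 0.1 -0.2  0.5] w 0.0937
shift [-0.5691 -0.7135  0.0054] turn [ 0.   -0.    4.92]
```

Emit:
send_rows(
  commands=[
    [[-0.569,-0.7135,0.005],[0,0,4.92],0.7],
    [[-0.569,-0.7135,0.005],[0,0,4.92],0.7],
    [[-0.569,-0.7135,0.005],[0,0,4.92],0.7],
    [[-0.569,-0.7135,0.005],[0,0,4.92],0.7],
    [[-0.569,-0.7135,0.005],[0,0,4.92],0.7],
    [[-0.569,-0.7135,0.005],[0,0,4.92],0.7],
    [[-0.569,-0.7135,0.005],[0,0,4.92],0.7],
    [[-0.569,-0.7135,0.005],[0,0,4.92],0.7],
  ],
)

```text
time: 1.47
ee_pos: [0.2708, 0.23, 0.2038]
tool_rot: [1.157, 2.92, 0.001]
contact_force: [1.1, -0.0, -0.1]
grip_width: 0.0657
```

```bash
python3 -c "
from h import *
goto(.514,-.294,.20,46.75)"
```

```text
t 1.47 pos [0.2708 0.23   0.2038] F [ 1.1 -0.  -0.1] w 0.0657
shift [-0.5361 -0.2152  0.0037] turn [0.01 0.   0.  ]
```

Emit:
send_rows(
  commands=[
    [[-0.536,-0.215,0.004],[0,0,0],0.7],
    [[-0.536,-0.215,0.004],[0,0,0],0.7],
    [[-0.536,-0.215,0.004],[0,0,0],0.7],
    [[-0.536,-0.215,0.004],[0,0,0],0.7],
    [[-0.536,-0.215,0.004],[0,0,0],0.7],
    [[-0.536,-0.215,0.004],[0,0,0],0.7],
    [[-0.536,-0.215,0.004],[0,0,0],0.7],
    [[-0.536,-0.215,0.004],[0,0,0],0.7],
  ],
)

```text
time: 2.13
ee_pos: [0.4111, -0.073, 0.2016]
tool_rot: [1.157, 2.919, 0.001]
contact_force: [0.2, 1.2, 1.3]
grip_width: 0.066
```

```bash
python3 -c "
from h import *
goto(.514,-.294,.20,46.75)"
```

```text
t 2.13 pos [ 0.4111 -0.073   0.2016] F [0.2 1.2 1.3] w 0.066
shift [-0.2263 -0.0905  0.0017] turn [ 0.01  0.01 -0.  ]
```

Emit:
send_rows(
  commands=[
    [[-0.226,-0.0905,0.002],[0,0,0],0.7],
    [[-0.226,-0.0905,0.002],[0,0,0],0.7],
    [[-0.226,-0.0905,0.002],[0,0,0],0.7],
    [[-0.226,-0.0905,0.002],[0,0,0],0.7],
    [[-0.226,-0.0905,0.002],[0,0,0],0.7],
    [[-0.226,-0.0905,0.002],[0,0,0],0.7],
    [[-0.226,-0.0905,0.002],[0,0,0],0.7],
    [[-0.226,-0.0905,0.002],[0,0,0],0.7],
  ],
)

```text
time: 2.8
ee_pos: [0.5136, -0.295, 0.1985]
tool_rot: [-1.16, -2.919, -0.002]
contact_force: [0.4, 0.3, 0.2]
grip_width: 0.0653
```

Run:
```python
from h import *
c=r.capture("wrist");cv2.imwrite("pics/w1.png",c["img"]);P=cloud(c)
m=(P[...,2]>0.026)&(P[...,2]<0.042)&(abs(P[...,0]-.514)<.1)&(abs(P[...,1]+.294)<.1)
n,l,st,ce=cv2.connectedComponentsWithStats(m.astype(np.uint8));print(st)
k=1+np.argmax(st[1:,4]);v,u=np.nonzero(l==k)
X=np.array([w(c,(a,b),.032)[:2] for a,b in zip(u,v)],np.float32)*1000
print(cv2.minAreaRect(X),np.nanmedian(P[l==k][:,2]))
goto(.514,-.294,.06,46.75)
```

```text
[[     0      0    640    400 251401]
 [   302    100     25    152   3475]
 [   177    168     28     20    338]
 [   419    168     36     38    780]
 [   430    171      1      1      1]
 [   422    178      2      2      2]
 [   419    195      1      2      2]
 [   418    198      1      1      1]]
((512.5855102539062, -296.4249572753906), (23.79649543762207, 159.30979919433594), 46.961341857910156) 0.03124863938299581
t 2.85 pos [ 0.5135 -0.2938  0.1991] F [ 0.1  0.7 -0.7] w 0.0659
shift [-5.000e-04  1.000e-04  1.391e-01] turn [ 0.01 -0.   -0.01]
```

View pics/w1.png

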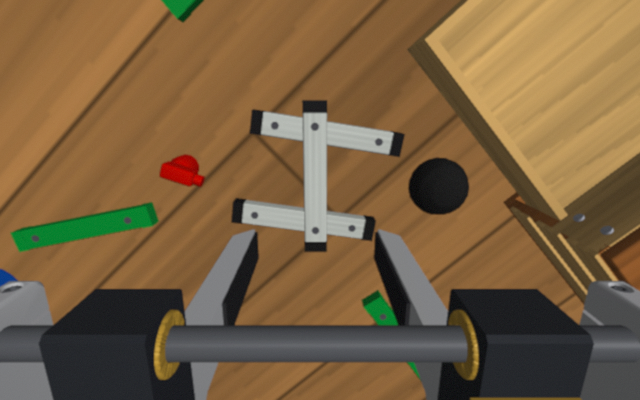

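The wrist view shows the bar upright at u≈315, between the fingers, with its middle free. I'll lower to just above it and check the centring.

Emit:
send_rows(
  commands=[
    [[-0.0005,-0.0015,0.04],[0,0,0],0.7],
    [[-0.0005,-0.0015,0.08],[0,0,0],0.7],
    [[-0.0005,-0.0015,0.11],[0,0,0],0.7],
    [[-0.0005,-0.0015,0.135],[0,0,0],0.7],
    [[-0.0005,-0.0015,0.145],[0,0,0],0.7],
    [[-0.0005,-0.0015,0.145],[0,0,0],0.7],
  ],
)

```text
time: 3.35
ee_pos: [0.5121, -0.2937, 0.0527]
tool_rot: [-1.157, -2.918, -0.003]
contact_force: [-0.3, -0.5, 1.0]
grip_width: 0.0655
```

Run:
```python
from h import *
c=r.capture("wrist");cv2.imwrite("pics/w2.png",c["img"]);P=cloud(c)
s=r.get_state();Rt=Ro.from_rotvec(s["tool_rot"])
K,R,t=c["intrinsics"],np.array(c["R"]),np.array(c["t"])
p=K@(R@s["ee_pos"]+t);print("tcp px",p[:2]/p[2],K[0,0])
Q=Rt.inv().apply((P-s["ee_pos"]).reshape(-1,3)).reshape(P.shape)*1000
# inner finger faces & bar in tool frame
for v in (120,150,180,200,220):
    b=(P[v,:,2]>.024)&(P[v,:,2]<.042)&(abs(Q[v,:,1])<30)
    if b.any(): print(v,Q[v,b].mean(0).round(1),np.nonzero(b)[0][[0,-1]],Q[v,b,1].min().round(1),Q[v,b,1].max().round(1))
f=(abs(Q[...,2])<20)&(P[...,2]>.045)&(Q[...,2]<0)&(Q[...,2]>-19)&(abs(Q[...,0])<15)
y=Q[...,1][f];print("fingers inner",y[y<0].max(),y[y>0].min(),f.sum())
goto(.513,-.2955,.019,46.75)
```

```text
tcp px [316.8303653  249.45131993] 342.4587932076791
120 [69.6 -1.9 23.2] [293 334] -13.6 9.8
150 [52.5 -1.7 23.3] [294 334] -13.5 10.0
180 [34.5 -1.7 23.5] [295 333] -13.0 9.7
200 [21.9 -1.7 23.7] [295 333] -13.3 10.0
220 [ 9.  -1.7 23.8] [295 333] -13.6 10.2
fingers inner -33.36168330754545 31.83880034567517 1017
t 3.4 pos [ 0.513  -0.2944  0.0547] F [1.4 0.2 0.4] w 0.0657
shift [-0.0008 -0.0008  0.0357] turn [ 0.01 -0.   -0.  ]
```

View pics/w2.png

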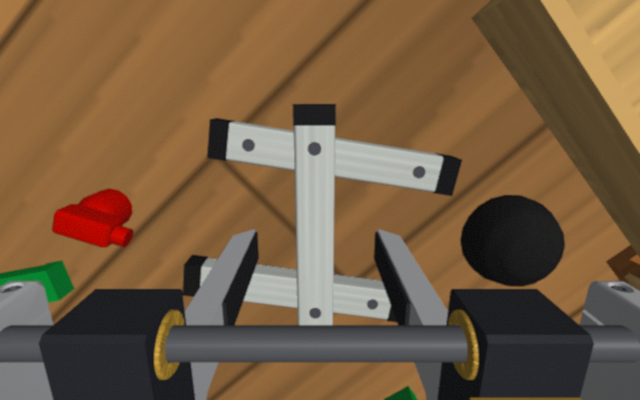

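Emit:
send_rows(
  commands=[
    [[-0.0005,-0.001,0.015],[0,0,0],0.7],
    [[-0.0005,-0.001,0.028],[0,0,0],0.7],
    [[-0.0005,-0.001,0.036],[0,0,0],0.7],
    [[-0.0005,-0.001,0.036],[0,0,0],0.7],
    [[-0.0005,-0.001,0.036],[0,0,0],0.4],
    [[-0.0005,-0.001,0.036],[0,0,0],0.4],
  ],
)

```text
time: 3.9
ee_pos: [0.5131, -0.2957, 0.0195]
tool_rot: [1.157, 2.92, 0.002]
contact_force: [0.1, 0.2, -0.6]
grip_width: 0.0554
```

Run:
```python
from h import *
c=r.capture("wrist");cv2.imwrite("pics/w3.png",c["img"])
goto(.513,-.2955,.019,46.75)
```

```text
t 3.95 pos [ 0.5131 -0.2957  0.0195] F [ 0.2  0.3 -0.6] w 0.052
shift [0.0002 0.0001 0.0005] turn [0.01 0.01 0.  ]
```

View pics/w3.png

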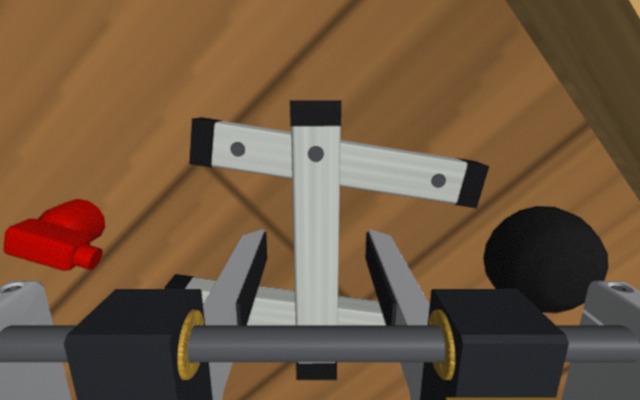

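The bar at u≈316 is centred between the fingers (266 and 367). I'll close softly first, then firmer.

Emit:
send_rows(
  commands=[
    [[0,0,0],[0,0,0],0.32],
    [[0,0,0],[0,0,0],0.3],
    [[0,0,0],[0,0,0],0.28],
    [[0,0,0],[0,0,0],0.26],
    [[0,0,0],[0,0,0],0.24],
    [[0,0,0],[0,0,0],0.2],
    [[0,0,0],[0,0,0],0.15],
    [[0,0,0],[0,0,0],0.1],
  ],
  newtons=5,
)

```text
time: 4.62
ee_pos: [0.5131, -0.2957, 0.0196]
tool_rot: [1.157, 2.919, 0.002]
contact_force: [-0.6, -0.9, 2.1]
grip_width: 0.024
```

Emit:
send_rows(
  commands=[
    [[0,0,0],[0,0,0],0.0],
    [[0,0,0],[0,0,0],0.0],
    [[0,0,0],[0,0,0],0.0],
    [[0,0,0],[0,0,0],0.0],
  ],
  newtons=25,
)

```text
time: 4.95
ee_pos: [0.5131, -0.2957, 0.0196]
tool_rot: [1.157, 2.919, 0.002]
contact_force: [0.9, 1.1, 0.6]
grip_width: 0.0238
```

Gripped at 24 mm. I'll lift gently.

Emit:
send_rows(
  commands=[
    [[0,0,-0.004],[0,0,0],0.0],
    [[0,0,-0.01],[0,0,0],0.0],
    [[0,0,-0.025],[0,0,0],0.0],
    [[0,0,-0.05],[0,0,0],0.0],
    [[0,0,-0.085],[0,0,0],0.0],
    [[0,0,-0.12],[0,0,0],0.0],
    [[0,0,-0.14],[0,0,0],0.0],
    [[0,0,-0.14],[0,0,0],0.0],
  ],
)

```text
time: 5.62
ee_pos: [0.5144, -0.2967, 0.1653]
tool_rot: [1.154, 2.912, -0.001]
contact_force: [0.7, 1.0, -1.6]
grip_width: 0.0236
```

Run:
```python
from h import *
c=r.capture("top");cv2.imwrite("pics/t1.png",cv2.resize(c["img"][130:270,220:430],None,fx=3.5,fy=3.5))
goto(.568,-.0165,.16,0)
```

```text
t 5.67 pos [ 0.5136 -0.2962  0.1622] F [-0.4  0.1 -1.8] w 0.0237
shift [0.152 0.241 0.002] turn [0.04 0.04 7.79]
```

View pics/t1.png

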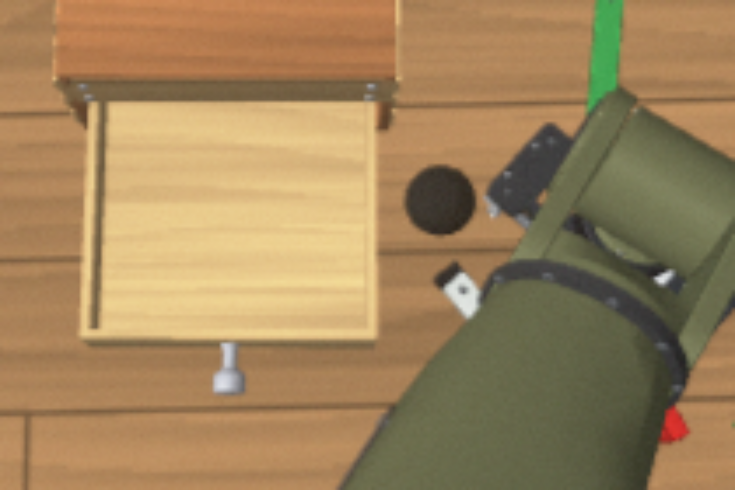

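Emit:
send_rows(
  commands=[
    [[0.008,0.012,0.001],[0,0,0.4],0.0],
    [[0.023,0.036,0.001],[0,0,1.2],0.0],
    [[0.04,0.064,0.001],[0,0,2.1],0.0],
    [[0.058,0.092,0.001],[0,0,3.0],0.0],
    [[0.076,0.12,0.001],[0,0,3.9],0.0],
    [[0.093,0.148,0.001],[0,0,4.8],0.0],
    [[0.11,0.175,0.001],[0,0,5.7],0.0],
    [[0.125,0.198,0.001],[0,0,6.5],0.0],
  ],
)

```text
time: 6.33
ee_pos: [0.5577, -0.0642, 0.1596]
tool_rot: [2.069, 2.36, 0.002]
contact_force: [0.3, -0.2, -0.4]
grip_width: 0.0237
```

Run:
```python
from h import *
goto(.568,-.0165,.16,0)
```

```text
t 6.33 pos [ 0.5577 -0.0642  0.1596] F [ 0.3 -0.2 -0.4] w 0.0237
shift [ 0.046   0.0164 -0.0005] turn [0.03 0.02 1.25]
```

Emit:
send_rows(
  commands=[
    [[0.02,0.007,0],[0.01,0.01,0.6],0.0],
    [[0.035,0.0125,0],[0.02,0.02,1.0],0.0],
    [[0.046,0.0165,0],[0.03,0.02,1.25],0.0],
    [[0.046,0.0165,0],[0.03,0.02,1.25],0.0],
    [[0.046,0.0165,0],[0.03,0.02,1.25],0.0],
  ],
)

```text
time: 6.75
ee_pos: [0.5676, -0.0164, 0.1584]
tool_rot: [-2.218, -2.222, 0.002]
contact_force: [-0.2, 0.0, -0.6]
grip_width: 0.0236
```

Run:
```python
from h import *
for n in["wrist","scene"]:
    c=r.capture(n);P=cloud(c)
    cv2.imwrite(f"pics/{n}2.png",c["img"] if n=="wrist" else cv2.resize(c["img"][110:270,190:430],None,fx=3,fy=3))
    if n=="wrist":
        s=r.get_state();Q=Ro.from_rotvec(s["tool_rot"]).inv().apply((P-s["ee_pos"]).reshape(-1,3)).reshape(P.shape)*1000
        m=(abs(Q[...,1])<12)&(Q[...,2]<8)&(Q[...,2]>-22)&(Q[...,0]>10)&(Q[...,0]<100)
        print(np.polyfit(Q[m][:,0],Q[m][:,2],1),np.polyfit(Q[m][:,0],Q[m][:,1],1),Q[m][:,0].max(),m.sum())
goto(.568,-.0165,.04,0)
```

```text
[-6.52444269e-03 -1.11388561e+01] [-4.06007846e-04 -5.05293922e-01] 79.48834427050211 6374
t 6.85 pos [ 0.5677 -0.0172  0.1589] F [ 0.9 -0.3 -0.3] w 0.024
shift [0.0007 0.0005 0.1189] turn [-0.01 -0.    0.01]
```

View pics/wrist2.png

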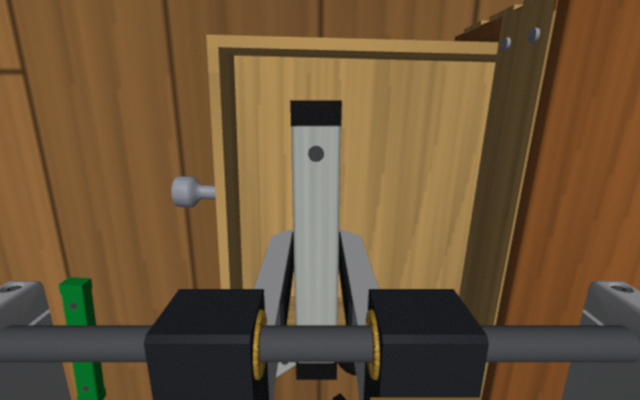

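View pics/scene2.png

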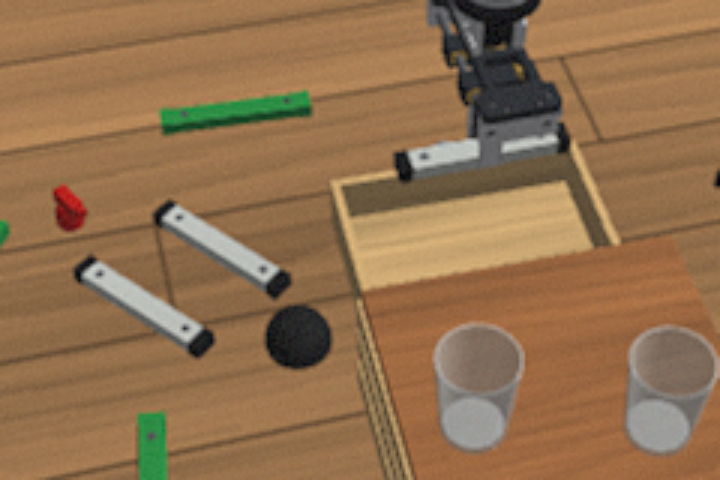

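The bar hangs level, its far end 79 mm from the TCP, and the two lower bars show undisturbed. The drawer lies below it, with room on both sides. I'll descend.

Emit:
send_rows(
  commands=[
    [[0.0,0.0,0.02],[0,0,0],0.0],
    [[0.0,0.0,0.05],[0,0,0],0.0],
    [[0.0,0.0,0.08],[0,0,0],0.0],
    [[0.0,0.0,0.105],[0,0,0],0.0],
    [[0.0,0.0,0.12],[0,0,0],0.0],
    [[0.0,0.0,0.126],[0,0,0],0.0],
    [[0.0,0.0,0.126],[0,0,0],0.0],
  ],
)

```text
time: 7.43
ee_pos: [0.5668, -0.0178, 0.0317]
tool_rot: [-2.219, -2.219, 0.003]
contact_force: [0.4, -0.2, 0.5]
grip_width: 0.0236
```

Emit:
send_rows(
  commands=[
    [[0.0,0.0,0.002],[0,0,0],0.0],
    [[0.0,0.0,0.004],[0,0,0],0.0],
    [[0.0,0.0,0.005],[0,0,0],0.0],
    [[0.0,0.0,0.006],[0,0,0],0.0],
    [[0.0,0.0,0.006],[0,0,0],0.0],
  ],
)

```text
time: 7.85
ee_pos: [0.5669, -0.0179, 0.026]
tool_rot: [-2.22, -2.22, 0.003]
contact_force: [0.5, 0.0, -0.7]
grip_width: 0.0238
```

Emit:
send_rows(
  commands=[
    [[0.0,0.0,0.0005],[0,0,0],0.0],
    [[0.0,0.0,0.001],[0,0,0],0.0],
    [[0.0,0.0,0.001],[0,0,0],0.0],
  ],
)

```text
time: 8.1
ee_pos: [0.5669, -0.0178, 0.0251]
tool_rot: [-2.22, -2.22, 0.003]
contact_force: [-0.3, 0.3, -0.8]
grip_width: 0.0237
```

Emit:
send_rows(
  commands=[
    [[0.0,0.0,0.0005],[0,0,0],0.0],
    [[0.0,0.0,0.001],[0,0,0],0.0],
    [[0.0,0.0,0.001],[0,0,0],0.0],
  ],
)

```text
time: 8.35
ee_pos: [0.5669, -0.0178, 0.0239]
tool_rot: [-2.219, -2.22, 0.003]
contact_force: [0.7, -1.2, -1.3]
grip_width: 0.0235
```

Emit:
send_rows(
  commands=[
    [[0.0,0.0,0.0005],[0,0,0],0.0],
    [[0.0,0.0,0.001],[0,0,0],0.0],
    [[0.0,0.0,0.001],[0,0,0],0.0],
  ],
)

```text
time: 8.6
ee_pos: [0.5669, -0.0178, 0.0236]
tool_rot: [-2.219, -2.22, 0.003]
contact_force: [-4.7, -0.0, 7.9]
grip_width: 0.024
```

Run:
```python
from h import *
goto(.568,-.0165,.04,0)
c=r.capture("wrist");P=cloud(c);cv2.imwrite("pics/w4.png",c["img"])
s=r.get_state();e=s["ee_pos"]
m=(abs(P[...,0]-e[0])<9)&(P[...,1]>e[1]-70)&(abs(P[...,1]-e[1])>.02)&(abs(P[...,1]-e[1])<.07)&(P[...,2]<.06)
f=(abs(P[...,0]-e[0])>.025)&(abs(P[...,0]-e[0])<.05)&(abs(P[...,1]-e[1])>.02)&(abs(P[...,1]-e[1])<.07)&(P[...,2]<.06)
print(np.median(P[m][:,2]),np.median(P[f][:,2]),m.sum(),f.sum(),s["contact_force"])
```

```text
t 8.6 pos [ 0.5669 -0.0178  0.0236] F [-4.7 -0.   7.9] w 0.024
shift [ 0.0013  0.001  -0.0164] turn [-0.03 -0.01  0.  ]
0.019200761552269748 0.019264560873762382 71135 9166 [-4.65049244  0.13486816  6.57568403]
```

Contact with the floor, about 8 N upward. I'll release slowly.

Emit:
send_rows(
  commands=[
    [[0,0,0],[0,0,0],0.27],
    [[0,0,0],[0,0,0],0.3],
    [[0,0,0],[0,0,0],0.35],
    [[0,0,0],[0,0,0],0.42],
    [[0,0,0],[0,0,0],0.5],
    [[0,0,0],[0,0,0],0.5],
    [[0,0,0],[0,0,0],0.5],
  ],
  newtons=10,
)

```text
time: 9.23
ee_pos: [0.5669, -0.0178, 0.0236]
tool_rot: [-2.219, -2.22, 0.003]
contact_force: [-0.0, -0.6, -0.4]
grip_width: 0.047
```

Emit:
send_rows(
  commands=[
    [[0,0,-0.01],[0,0,0],0.5],
    [[0,0,-0.03],[0,0,0],0.5],
    [[0,0,-0.06],[0,0,0],0.5],
    [[0,0,-0.1],[0,0,0],0.5],
    [[0,0,-0.14],[0,0,0],0.5],
    [[0,0,-0.18],[0,0,0],0.5],
    [[0,0,-0.2],[0,0,0],0.5],
    [[0,0,-0.2],[0,0,0],0.5],
  ],
)

```text
time: 9.9
ee_pos: [0.5689, -0.018, 0.2297]
tool_rot: [2.218, 2.219, 0.006]
contact_force: [-0.5, -0.1, 0.3]
grip_width: 0.0466
```

Run:
```python
from h import *
goto(.40,.2,.22,0)
c=r.capture("scene");cv2.imwrite("pics/s5.png",cv2.resize(c["img"][110:270,190:430],None,fx=3,fy=3))
```

```text
t 9.9 pos [ 0.5689 -0.018   0.2297] F [-0.5 -0.1  0.3] w 0.0466
shift [ 0.2181 -0.1689  0.0087] turn [0.06 0.   0.  ]
```

View pics/s5.png

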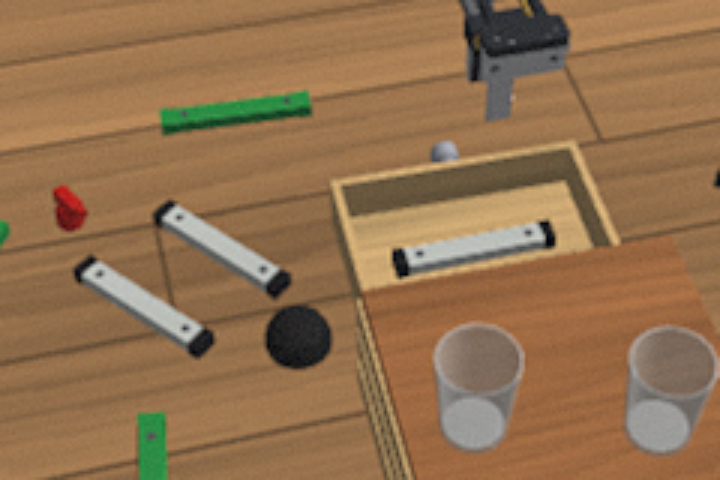

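The bar lies in the drawer at about crop (475,248). I'll move aside and check from above.

Emit:
send_rows(
  commands=[
    [[0.218,-0.169,0],[0,0,0],0.5],
    [[0.218,-0.169,0],[0,0,0],0.5],
    [[0.218,-0.169,0],[0,0,0],0.5],
    [[0.218,-0.169,0],[0,0,0],0.5],
    [[0.218,-0.169,0],[0,0,0],0.5],
    [[0.218,-0.169,0],[0,0,0],0.5],
    [[0.218,-0.169,0],[0,0,0],0.5],
    [[0.218,-0.169,0],[0,0,0],0.5],
  ],
)

```text
time: 10.62
ee_pos: [0.3963, 0.2025, 0.2255]
tool_rot: [2.217, 2.226, 0.0]
contact_force: [-0.0, -0.9, 0.3]
grip_width: 0.047
```

Run:
```python
from h import *
c=r.capture("top");P=cloud(c);cv2.imwrite("pics/t5.png",cv2.resize(c["img"][130:270,220:430],None,fx=3.5,fy=3.5))
g=c["img"].astype(int);sat=g.max(2)-g.min(2)
m=np.zeros((400,640),bool);m[175:222,252:322]=1;m&=(sat<30)
p=P[m];print(p[:,2].min(),np.median(p[:,2]),[np.polyfit(p[:,1],p[:,2],1)],p[:,1].min(),p[:,1].max(),p[:,0].min(),p[:,0].max())
a=cv2.imread("pics/top0.png");d=cv2.absdiff(a,c["img"])
for b in((344,205,356,220),(372,230,384,248),(370,188,382,203),(396,212,410,232)): print(d[b[1]:b[3],b[0]:b[2]].max(),d[b[1]:b[3],b[0]:b[2]].mean().round(1))
print(r.get_state()["joint_vel"].round(3),r.get_state()["time"])
```

```text
** On entry to DLASCL parameter number  4 had an illegal value
 ** On entry to DLASCL parameter number  4 had an illegal value
 ** On entry to DLASCL parameter number  4 had an illegal value
 ** On entry to DLASCL parameter number  4 had an illegal value
 ** On entry to DLASCL parameter number  5 had an illegal value
 ** On entry to DLASCL parameter number  4 had an illegal valueTraceback (most recent call last):
  File "<stdin>", line 5, in <module>
    c, resids, rank, s = lstsq(lhs, rhs, rcond)
                         ~~~~~^^^^^^^^^^^^^^^^^
    x, resids, rank, s = _umath_linalg.lstsq(a, b, rcond,
                         ~~~~~~~~~~~~~~~~~~~^^^^^^^^^^^^^
                                             signature=signature)
                                             ^^^^^^^^^^^^^^^^^^^^
    raise LinAlgError("SVD did not converge in Linear Least Squares")
numpy.linalg.LinAlgError: SVD did not converge in Linear Least Squares
```

View pics/t5.png

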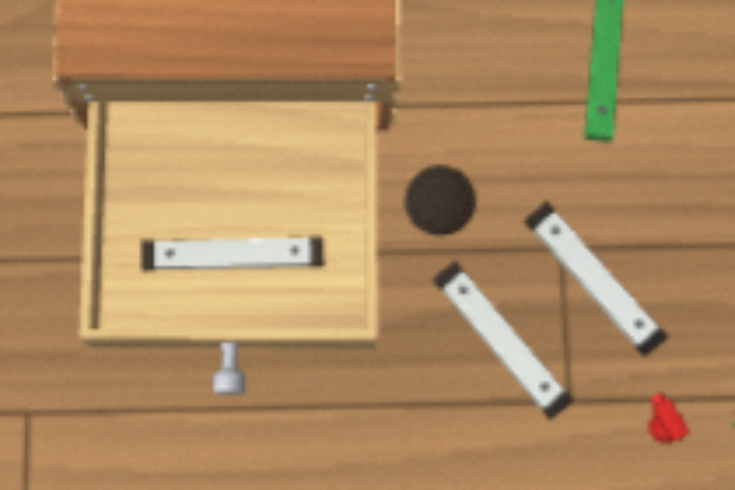

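The bar lies in the drawer at crop (232,252), and both lower bars are in place. I'll redo the check with the missing depth readings dropped, then hand in.

Run:
```python
from h import *
c=r.capture("top");P=cloud(c)
g=c["img"].astype(int);sat=g.max(2)-g.min(2)
m=np.zeros((400,640),bool);m[190:215,256:316]=1;m&=(sat<40)
p=P[m];p=p[np.isfinite(p).all(1)];print(len(p),np.median(p[:,2]),np.polyfit(p[:,1],p[:,2],1)[0],p.min(0),p.max(0))
a=cv2.imread("pics/top0.png");d=cv2.absdiff(a,c["img"])
for b in((344,205,354,218),(374,234,384,248),(370,188,380,200),(398,214,410,232),(236,120,246,240)): print(d[b[1]:b[3],b[0]:b[2]].max(),d[b[1]:b[3],b[0]:b[2]].mean().round(1))
s=r.get_state();print(abs(s["joint_vel"]).max().round(3),s["time"])
print(r.finish_job())
```

```text
406 0.035960073643398524 -0.007509488685821688 [ 0.55428578 -0.09481461  0.02260946] [0.57810922 0.05953971 0.04317327]
13 5.9
13 5.9
14 6.2
14 6.2
14 5.9
0.042 10.7167
the job is handed in; nothing more can be done
None
```

The top bar is lying flat in the crate's open drawer, and I handed the job in at about 10.7 s of the 40 s allowed. I gripped it at its free middle, lifted it straight up, turned it parallel to the drawer front and lowered it until it touched the floor. Contact was about 8 N. I then opened the fingers slowly and moved the arm clear.

**Bar in the drawer:** its top measures 36 mm above the bench, which matches a 20 mm drawer floor plus the 16 mm bar. The tilt is under 0.5°, and it sits around x 0.566, y −0.018, well inside the walls.

**Bars beneath:** the top-camera pictures from before and after differ around the lower bars only by an even noise level. The same level shows at the crate and drawer edge, so I saw no movement.

**Checks that failed:** one check script crashed on missing depth readings, and I reran it without them. A height reading taken just before release mixed up bar and floor pixels, so I ignored it and relied on the contact force. In the final check the arm was still settling slightly, at up to 0.04 rad/s, well away from everything.

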